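# Let the ratchet hold-down arm down onto a scrap circuit board

## Robot

A 6-joint arm with a two-finger parallel gripper is mounted at the origin on the work surface. World frame = base frame: x ahead of the robot, y to its left, z up, the work surface at z = 0. Lengths are in mm, angles in rad, forces in N, time in s.
With the tool pointing down it reaches from about 400 to 925 mm from the base axis. Payload 12.5 kg.
Tool frame: the origin (TCP) lies at the very end of the fingers, on their centre line; the grasp point (between the pads) lies 19 mm behind it; x points along the fingers, y is the direction in which the jaws open and shut, and the axes are right-handed (so a half turn about x gives the same grasp; the last joint's range is limited). The gripper opens to 95 mm and grips with 3 to 60 N. Pads are 20 mm wide; open, the fingers measure 119 mm over their backs; the gripper's body (75 mm by 180 mm) begins 59 mm behind the grasp point.
Start: joints at [-1.454, 0.491, 1.559, -0, 1.092, -0.106], TCP at [138.123, -609.565, 214.661] pointing down, gripper open.
Joint ranges: [-3.1, 3.1], [-0.84, 2.19], [0.05, 2.79], [-1.13, 4.28], [0.06, 2.93], [-2.69, 2.69]. Speed limits (rad/s): [2.22, 2.22, 2.79, 3.14, 3.14, 3.14].

## Interface

Orientations are given as [roll, pitch, yaw] about the fixed x, y, z axes, in that order (R = Rz(yaw) Ry(pitch) Rx(roll)).
In Python, from cell import env, optics, job gives the robot as it stands.
- The arm moves only by the shell command python3 -m handwheel 'ROWS' [OPENING]. ROWS is JSON, a list of rows, each an object with "travel": the shift along the world's x, y, z in mm, a list of three; "roll": the turn about the world's z in degrees. In form: [{"travel": [dx, dy, dz], "roll": roll}, ...]. A call has 1 to 8 rows; each row is the pose to reach, as a shift and turn from the pose commanded when the call began; what a row does not reach only later rows make up. A row lasts 1/10 s, in which the tool goes at most 50 mm and 8.59 degrees, less where a joint would pass 70% of its speed; a pose out of reach is approached as far as the arm can. A call with a gripper value outside its range is refused whole. OPENING is the closure, from -1 (fully open) to 1 (shut), set as the call begins (- or left out, the last holds). The fingers move at their own pace and stop on an object; the grip force is fixed at half the most. Time passes only in rows, so rows that repeat a pose let the fingers close. It gives the time, the measured TCP pose, the force and the opening at its end, in the units of the state.
- env.state(): the state, without advancing time (a new reading comes with each control period).
- optics.read_camera(name): name is "scene" or "top"; returns the picture (384x512x3 uint8, red, green, blue); there is no depth.
- optics.camera_params(name): a dict with "fx", "fy", "cx", "cy" (pixels), "k1" (the pictures are not rectified: a ray, as slopes to the right and down, at radius r is drawn at 1 + k1 r^2 times it, then the intrinsics apply), "world_from_camera" (4x4, takes a point from camera to world coordinates). Camera axes: x right, y up, looking along -z (the intrinsics and any distortion apply to the point x, -y, -z); pixel columns grow to the right and rows downward; lengths in mm; the calibration is good to about 2 mm. A picture is of the moment at which its call begins. camera_params takes no time and is no camera call.
- job.job_done(): hands the job in, once; it reports no verdict.
The state is a dict: "t": time; "joints": joint angles; "qvel": joint speeds; "tau": joint torques, N m; "eef_pos": TCP position; "tcp_rot": TCP orientation; "ft_force": force on the tool from outside, world axes, zero at the start; "moment": the same for the moment, N m; "opening": opening from 0.0 (shut) to 1.0 (fully open).
Only numpy, scipy, OpenCV 4.12 (cv2) and the standard library are available. Lean on these libraries where they do the work, as an engineer would, in place of code of your own. Each camera call takes 0.05 s, during which the arm holds its last target.

## Task

On the recycling bench, press the release paddle at the end of the raised hold-down arm so that its pawl comes free, and keeping it pressed push the arm all the way down past its ratchet teeth to its stop, so that the rubber foot holds the circuit board down. Use the fingertips only and then take the hand away: pick nothing up, do not raise the arm, and leave the board and the loose parts around it where they lie.

Things in the scene. Friction and masses are not known exactly. Their poses are not given: they have to be found in the camera images.
- stand: ratchet hold-down stand, fixed to the bench: grey base plate 295 x 170 x 12 mm with a rubber bed (top 16 mm above the bench), an upright, a fixed toothed steel wheel and the hold-down arm. Origin on the bench top straight below the arm's hinge; local x, y level, z up; the arm points along local -x from the hinge, roughly towards the robot (yaw varies up to 0.6 rad)
- hinge (a point): centre of the arm's hinge, 90 mm above the bench; the hinge axis is the stand's local y
- holdarm (a joint): angle of the hold-down arm above level, rad: 0 = fully down on its stop, grows as it rises (starts at 0.42 to 0.66). About 240 mm from hinge to free end. Stiff pivot: the arm stays where it is left; with the pawl clear it takes about 6 N down on the paddle to move it, 8 to 11 N near the stop where the sprung foot is compressed
- teeth (a point): middle of the five working teeth of the ratchet wheel (its lowest ones, on the arm's side), 75 mm from the hinge. They stand 0.14 rad apart, the lowest stopping the arm at about 0.18 rad. While the pawl is engaged the arm cannot go down however hard it is pushed (the ratchet would let it rise); below the lowest tooth it is free
- paddle (a joint): angle of the release paddle, rad: 0 = sprung out, 0.18 = fully pressed towards the arm (11 mm at point press). Draws the pawl out of the teeth, clear above about 0.12. Spring: 4.5 N at point press when fully in, a few N more with the pawl loaded; let up, the pawl re-engages. May start partly in, the pawl resting on a tooth. Pushed down, the paddle gives first, then the stiffer arm follows
- press (a point): middle of the ribbed part of the paddle's upper face, where a fingertip presses. With the paddle fully in, it lies 214 mm from the hinge centre outward along the arm and 2 mm above the arm's middle line, and swings on that circle about the hinge as the arm goes down
- paddle_pin (a point): pin on which the paddle is hinged to the arm, 155 mm from the arm's hinge and 18 mm above the arm's middle line. The paddle is a steel plate 90 mm long, 38 mm wide, 5 mm thick on top of the arm's free end; point press is 63 mm outward of the pin, an upturned lip 7 mm high ends it 23 mm further out. Fully in, the plate droops outward 0.30 rad below the arm's middle line
- foot: round black rubber foot (24 mm across) on a steel spindle under the arm, 130 mm from the hinge; slides up to 10 mm against a light spring. It touches the board from an arm angle of about 0.05 rad and presses on it with about 3.5 N when the arm is fully down. Origin on the arm's middle line, above the foot
- foot_tip (a point): centre of the foot's underside, 76 mm below the arm's middle line
- board: scrap green circuit board, 116 x 150 x 4 mm with small parts and a heat sink, lying loose on the stand's bed; origin under its centre. Its middle is bare, under the foot
- driver: screwdriver lying on the bench, loose bystander; its origin is at its middle, on the bench
- heatsink: finned aluminium heat sink, 50 x 60 x 32 mm, loose bystander beside the stand; origin under its middle
- capacitor: black upright can capacitor, 30 mm across, 50 mm tall, loose bystander; origin under its middle
- transformer: small transformer, 46 x 40 x 38 mm, loose bystander; origin under its middle
- module: flat memory-type circuit strip, 32 x 130 x 4 mm, loose bystander; origin under its middle
- bracket: L-shaped sheet-steel bracket, 50 x 60 x 50 mm, loose bystander; origin under its middle
Not all that is in view belongs to the job. What is shaped like the board but purple or yellow is not meant.

How it is judged:
By the outcome, as a careful person would: the job done as asked, in the order asked, and still so for the second after the job is handed in, with the robot touching nothing.
It also fails if it takes over 35 s, if anything falls off the work surface, if the arm or the gripper's body presses on something with over 40 N, if the wrist force passes 120 N, or if a joint passes its speed limit or range.

## Working session

There is one attempt and no reset: what is moved stays moved. The work goes in short steps, Python scripts to look and compute and a shell command to move; the robot and the scene stay as the last step left them, time stands still between calls to the robot, and variables do not carry over. Pictures are saved under pics/ and viewed, and the job is handed in when it is done.

```bash
mkdir -p pics; ls
python3 - <<'E'
from cell import env,optics,job
import cv2
for n in("scene","top"):
    im=optics.read_camera(n); cv2.imwrite(f"pics/{n}0.png",cv2.cvtColor(im,cv2.COLOR_RGB2BGR))
    p=optics.camera_params(n); print(n,p)
print(env.state())
E
```

```text
pics
scene {'fx': 357.1637854882693, 'fy': 357.1637854882693, 'cx': 256.42555141157504, 'cy': 189.7875765090984, 'k1': 0.006391188099161447, 'world_from_camera': array([[-5.43059128e-03, -5.61452261e-01,  8.27491310e-01,
         1.25500635e+03],
       [ 9.99748770e-01,  1.49471246e-02,  1.67026816e-02,
         2.09306136e+01],
       [-2.17463741e-02,  8.27374125e-01,  5.61230036e-01,
         5.60555862e+02],
       [ 0.00000000e+00,  0.00000000e+00,  0.00000000e+00,
         1.00000000e+00]])}
top {'fx': 493.0120367118109, 'fy': 493.0120367118109, 'cx': 265.3780930525553, 'cy': 192.45150939622593, 'k1': 0.05962102633751007, 'world_from_camera': array([[-1.15615760e-02,  9.74202748e-01, -2.25378207e-01,
         2.73556248e+02],
       [-9.99933130e-01, -1.12065852e-02,  2.85438797e-03,
         1.25042855e+01],
       [ 2.55032530e-04,  2.25396137e-01,  9.74267169e-01,
         1.28510918e+03],
       [ 0.00000000e+00,  0.00000000e+00,  0.00000000e+00,
         1.00000000e+00]])}
{'t': 0.1, 'joints': array([-1.45359966e+00,  4.91487184e-01,  1.55939512e+00, -2.81952511e-06,
        1.09173752e+00, -1.05608405e-01]), 'qvel': array([-0.00067149, -0.0010627 , -0.00015751,  0.00048768, -0.00092069,
        0.00159923]), 'tau': array([ 2.02096613e-03, -6.13623619e+01, -2.58604342e+01,  6.93770265e-02,
        4.70720977e-02, -5.76304001e-05]), 'eef_pos': array([ 138.09339187, -609.31899766,  214.12543241]), 'tcp_rot': array([-1.67397009,  1.56976915,  1.69042893]), 'ft_force': array([ 0.41545998,  0.10916233, -0.44137973]), 'moment': array([ 0.01142089, -0.0230558 ,  0.06202427]), 'opening': 0.9970096528853984}
```

View pics/scene0.png

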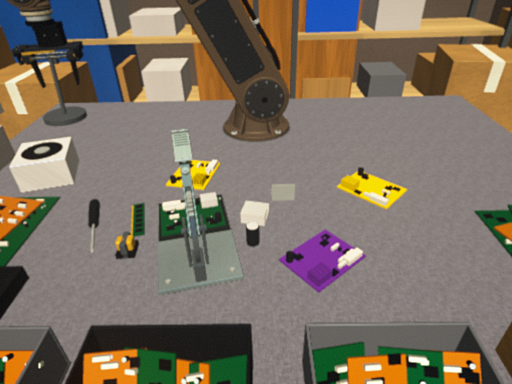

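View pics/top0.png

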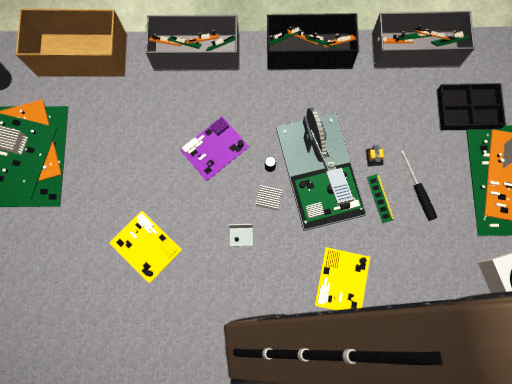

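Run:
```python
import cv2
a=cv2.imread('pics/top0.png')[90:290,130:400]; cv2.imwrite('pics/top0c.png',cv2.resize(a,None,fx=2.9,fy=2.9,interpolation=cv2.INTER_CUBIC))
a=cv2.imread('pics/scene0.png')[110:310,150:416]; cv2.imwrite('pics/scene0c.png',cv2.resize(a,None,fx=3,fy=3,interpolation=cv2.INTER_CUBIC))
```

```text
(no output)
```

View pics/scene0c.png

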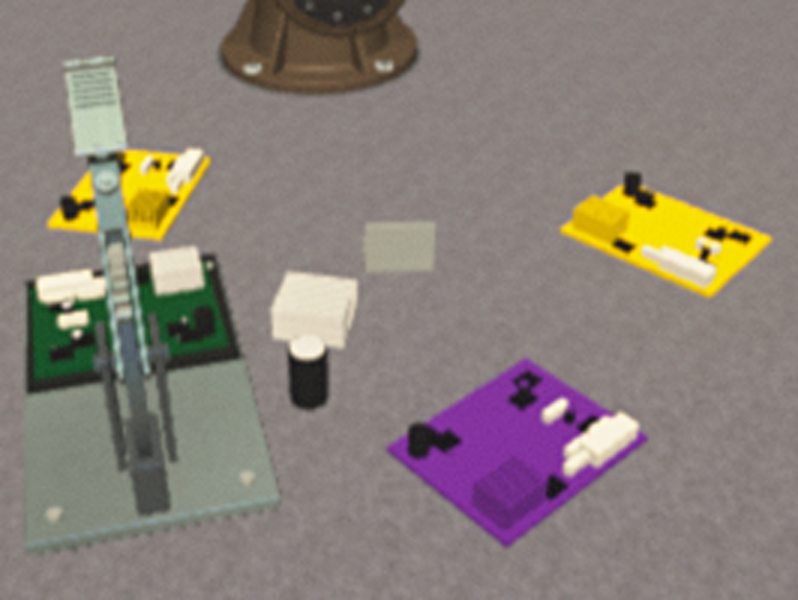

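View pics/top0c.png

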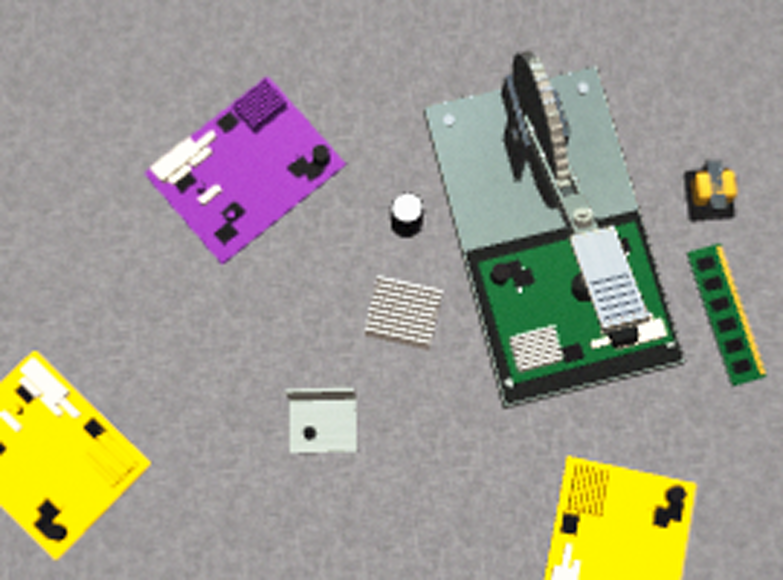

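```bash
cat > h.py <<'E'
import numpy as np,cv2
from cell import env,optics
def ray(n,u,v):
    p=optics.camera_params(n); K=np.array([[p['fx'],0,p['cx']],[0,p['fy'],p['cy']],[0,0,1]])
    d=cv2.undistortPoints(np.array([[[u,v]]],float),K,np.array([p['k1'],0,0,0,0]))[0,0]
    T=p['world_from_camera']; r=T[:3,:3]@np.array([d[0],-d[1],-1]); return T[:3,3],r/np.linalg.norm(r)
def plane(n,u,v,z):
    o,r=ray(n,u,v); return o+r*(z-o[2])/r[2]
def proj(n,P):
    p=optics.camera_params(n);T=p['world_from_camera'];c=T[:3,:3].T@(np.asarray(P,float)-T[:3,3])
    x,y=c[0]/-c[2],-c[1]/-c[2];k=1+p['k1']*(x*x+y*y);return np.array([p['fx']*x*k+p['cx'],p['fy']*y*k+p['cy']])
def tri(a,b):
    o1,r1=ray('top',*a);o2,r2=ray('scene',*b)
    A=np.stack([r1,-r2],1);s=np.linalg.lstsq(A,o2-o1,rcond=None)[0]
    P,Q=o1+s[0]*r1,o2+s[1]*r2;return (P+Q)/2,np.linalg.norm(P-Q)
tc=lambda x,y:(130+x/2.9,90+y/2.9)
sc=lambda x,y:(150+x/3,110+y/3)
E
cat > m.py <<'E'
from h import *
from scipy.optimize import least_squares
np.set_printoptions(precision=1,suppress=True)
C=[plane('top',*tc(*q),12)[:2] for q in[(426,108),(600,66),(683,358),(507,405)]]
for c in C:print(c)
print([np.linalg.norm(C[i]-C[(i+1)%4]) for i in range(4)])
for q in[(24,546),(278,496)]:print('scene',plane('scene',*sc(*q),12 if q[0]>100 else 12))
for a,b in[((616,298),(93,88)),((570,238),(76,152)),((617,226),(126,150)),((604,332),(65,62)),((648,318),(114,58))]:
    print(tri(tc(*a),sc(*b)))
E
python3 m.py
python3 - <<'E'
import cv2
a=cv2.imread('pics/top0.png')[90:240,270:370]; cv2.imwrite('pics/t1.png',cv2.resize(a,None,fx=4,fy=4,interpolation=cv2.INTER_CUBIC))
a=cv2.imread('pics/scene0.png')[120:300,150:250]; cv2.imwrite('pics/s1.png',cv2.resize(a,None,fx=3.3,fy=3.3,interpolation=cv2.INTER_CUBIC))
E
```

```text
[750.5 -24.8]
[ 790.4 -190.2]
[ 508.6 -252.7]
[467.5 -92.8]
[np.float64(170.1162788867139), np.float64(288.61167993595905), np.float64(165.17757008546948), np.float64(291.0608239282492)]
scene [ 794.  -184.3   12. ]
scene [753.9 -21.6  12. ]
(array([ 520.8, -162.9,  204.1]), np.float64(1.7429565876013526))
(array([ 579.6, -149.8,  180.6]), np.float64(33.46878408561669))
(array([ 580.6, -150.1,  186.1]), np.float64(39.84457342564435))
(array([ 496.2, -169.1,  212.7]), np.float64(34.48245008656381))
(array([ 498.2, -166.2,  220.7]), np.float64(36.46733205352765))
```

View pics/t1.png

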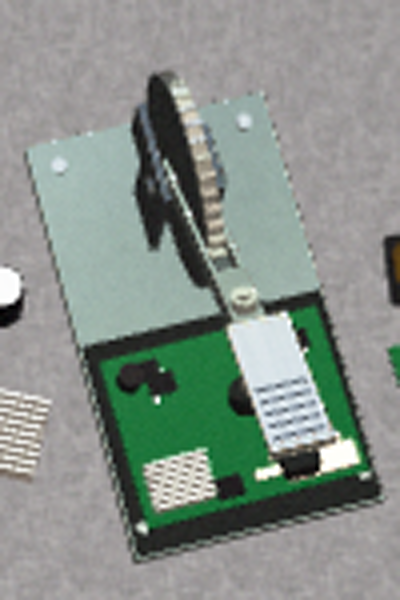

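```bash
cat > m2.py <<'E'
from h import *
from scipy.optimize import least_squares
np.set_printoptions(precision=3,suppress=True)
pairs=[((616,298),(93,88)),((570,238),(126,150)),((617,226),(76,152)),((604,332),(114,58)),((648,318),(65,62))]
for a,b in pairs: print(tri(tc(*a),sc(*b)))
# fit: hx,hy,yaw,th,pad ; plate-local model: paddle top face through press
def pts(p):
    hx,hy,yaw,th,pd=p
    def A(u,l,h): # arm frame out,lateral(left as local +y),up
        o=u*np.cos(th)-h*np.sin(th); z=u*np.sin(th)+h*np.cos(th)
        return np.array([hx-o*np.cos(yaw)-l*np.sin(yaw),hy-o*np.sin(yaw)+l*np.cos(yaw),90+z])
    pin=np.array([155,18]); v0=np.array([214,2])-pin
    a=.18-pd; R=np.array([[np.cos(a),-np.sin(a)],[np.sin(a),np.cos(a)]])
    e=np.array([np.cos(.3),-np.sin(.3)])
    P=lambda d,l:A(*(pin+R@(v0+e*d))[[0]],l,(pin+R@(v0+e*d))[1])
    return P,A
if __name__=='__main__':
    C=[((426,108),(-1)),((600,66),1)]
    def res(p):
        P,A=pts(p); r=[]
        for (a,b),(d,l) in zip(pairs,[(0,0),(-65,19),(-65,-19),(23,19),(23,-19)]):
            if d==-65: continue
            h=7 if d==23 else 0
            X=P(d,l)+np.array([0,0,h*.95])
            r+=list(proj('top',X)-tc(*a)) if d!=23 else list((proj('top',X)-tc(*a)))
            r+=list(proj('scene',X)-sc(*b))
        # plate midline far edge & sides
        r.append((p[2]-.228)*50)
        return np.array(r)
    for pd in(0,.05,.1):
        s=least_squares(lambda q:res([*q,pd]),[701,-121,.228,.55]); P,A=pts([*s.x,pd]); print(pd,s.x,s.cost,P(0,0),s.fun)
        Pp,_=pts([*s.x,.18]); print('pressed',Pp(0,0))
        print('plate mid offset',)
E
python3 m2.py
```

```text
(array([ 520.764, -162.879,  204.081]), np.float64(1.7429565876013526))
(array([ 575.735, -132.234,  180.823]), np.float64(1.8132127563906568))
(array([ 583.819, -168.057,  184.566]), np.float64(4.800430441840379))
(array([ 491.706, -150.486,  215.181]), np.float64(2.152600889723605))
(array([ 501.997, -185.113,  217.128]), np.float64(0.2165975352844846))
0 [ 698.877 -120.898    0.229    0.485] 2.056027307681655 [ 518.727 -162.954  202.068] [-0.446  1.16  -0.138  0.37  -0.929 -0.856 -0.202 -0.425  0.489 -0.035
 -0.58   0.106  0.067]
pressed [ 515.457 -163.717  191.604]
plate mid offset
0.05 [ 698.192 -121.029    0.229    0.503] 1.8046940306202883 [ 518.897 -162.911  202.552] [-0.436  1.039 -0.162  0.21  -0.933 -0.803 -0.192 -0.356  0.482  0.017
 -0.567  0.176  0.074]
pressed [ 516.585 -163.451  194.973]
plate mid offset
0.1 [ 697.362 -121.193    0.23     0.522] 1.6177562806194492 [ 519.05  -162.871  203.036] [-0.424  0.924 -0.187  0.046 -0.938 -0.753 -0.182 -0.286  0.474  0.066
 -0.553  0.248  0.081]
pressed [ 517.658 -163.197  198.361]
plate mid offset
```

View pics/s1.png

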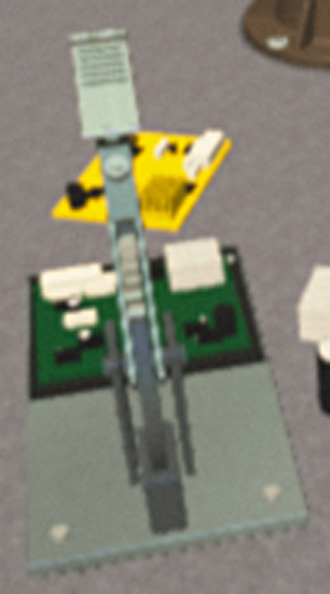

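```bash
python3 - <<'E'
from h import *
from scipy.spatial.transform import Rotation as R
s=env.state(); M=R.from_euler('xyz',s['tcp_rot']).as_matrix(); print(M.round(3)); a=np.degrees(np.arctan2(M[1,1],M[0,1])); print(a,(103.1-a+90)%180-90, s['eef_pos'])
E
python3 -m handwheel '[{"travel":[0,0,60],"roll":0},{"travel":[40,40,70],"roll":0},{"travel":[70,70,70],"roll":0},{"travel":[100,105,70],"roll":0},{"travel":[130,140,70],"roll":0},{"travel":[160,175,70],"roll":0},{"travel":[190,210,70],"roll":0},{"travel":[190,210,70],"roll":0}]' 1
```

```text
[[-0.     0.221 -0.975]
 [ 0.001 -0.975 -0.221]
 [-1.    -0.001 -0.   ]]
-77.23413216001948 0.33413216001946466 [ 138.09339187 -609.31899766  214.12543241]
t: 0.9
eef_pos: [330.5, -395.9, 284.8]
tcp_rot: [-2.17, 1.57, 1.198]
ft_force: [-0.8, -0.6, 0.4]
opening: 0.382
```

```bash
python3 -m handwheel '[{"travel":[30,37,0],"roll":0},{"travel":[60,74,0],"roll":0},{"travel":[90,111,0],"roll":0},{"travel":[120,149,0],"roll":0},{"travel":[150,186,0],"roll":0},{"travel":[175,218,-20],"roll":0},{"travel":[189,236,-45],"roll":0},{"travel":[189,236,-45],"roll":0}]' 1
python3 - <<'E'
from h import *
s=env.state();print(s['eef_pos'],s['ft_force'],s['opening'])
for n,(x,y) in(("scene",(130,90)),("top",(270,110))):
    im=optics.read_camera(n)[y:y+150,x:x+150]; cv2.imwrite(f"pics/{n}1.png",cv2.resize(cv2.cvtColor(im,cv2.COLOR_RGB2BGR),None,fx=4,fy=4,interpolation=cv2.INTER_CUBIC))
print(env.state()['eef_pos'])
E
```

```text
t: 1.7
eef_pos: [517.1, -161.5, 236.7]
tcp_rot: [-0.669, 1.566, 2.698]
ft_force: [-0.8, -0.2, 1.1]
opening: -0.0
[ 517.11616821 -161.48146758  236.65717107] [-0.8468174  -0.24934679  1.06688025] -0.0001938500082563554
[ 516.95871264 -163.89212724  239.48279658]
```

View pics/scene1.png

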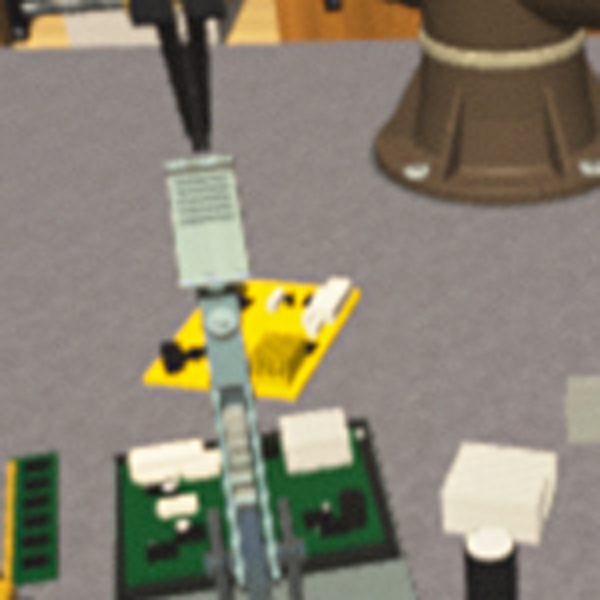

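View pics/top1.png

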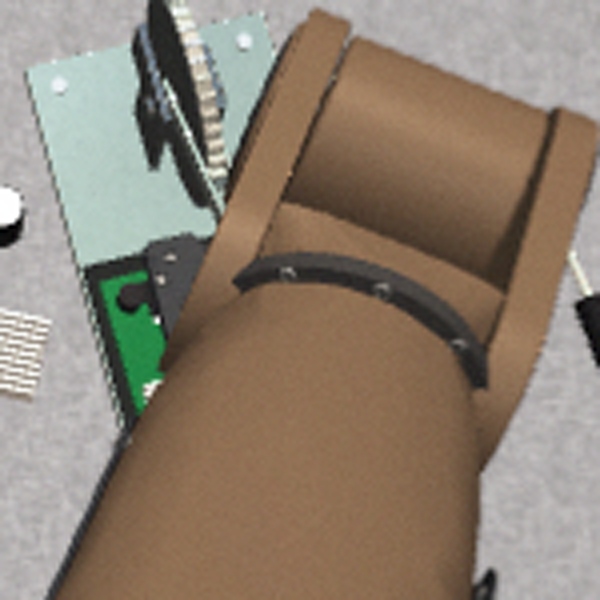

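```bash
python3 -m handwheel '[{"travel":[3,1,-10],"roll":0},{"travel":[3,1,-18],"roll":0},{"travel":[3,1,-24],"roll":0},{"travel":[3,1,-28],"roll":0},{"travel":[3,1,-31],"roll":0},{"travel":[3,1,-31],"roll":0}]' 1
```

```text
t: 2.4
eef_pos: [520.0, -162.8, 208.6]
tcp_rot: [1.068, 1.571, -1.851]
ft_force: [-0.8, -1.0, 2.4]
opening: 0.004
```

```bash
python3 -m handwheel '[{"travel":[0,0,-3],"roll":0},{"travel":[0,0,-6],"roll":0},{"travel":[0,0,-6],"roll":0}]' 1; python3 -m handwheel '[{"travel":[-1,0,-3],"roll":0},{"travel":[-2,0,-6],"roll":0},{"travel":[-2,0,-6],"roll":0}]' 1
```

```text
t: 2.7
eef_pos: [520.1, -162.6, 202.6]
tcp_rot: [1.546, 1.57, -1.373]
ft_force: [-0.4, -0.2, 4.5]
opening: 0.002
t: 3.0
eef_pos: [518.1, -162.8, 196.7]
tcp_rot: [1.641, 1.57, -1.278]
ft_force: [-1.4, -2.0, 4.1]
opening: 0.001
```

```bash
python3 -m handwheel '[{"travel":[-2,0,-4],"roll":0},{"travel":[-4,-1,-8],"roll":0},{"travel":[-5,-1,-10],"roll":0}]' 1;python3 - <<'E'
from h import *
s=env.state();print(s['eef_pos'],s['ft_force'])
im=optics.read_camera('scene')[90:240,130:280]; cv2.imwrite(f"pics/scene2.png",cv2.resize(cv2.cvtColor(im,cv2.COLOR_RGB2BGR),None,fx=4,fy=4,interpolation=cv2.INTER_CUBIC))
E
```

```text
t: 3.3
eef_pos: [513.3, -163.7, 186.7]
tcp_rot: [2.385, 1.57, -0.534]
ft_force: [-1.2, -2.6, 5.9]
opening: 0.004
[ 513.29846036 -163.73193732  186.71585985] [-1.18465183 -2.58697996  5.94843585]
```

View pics/scene2.png

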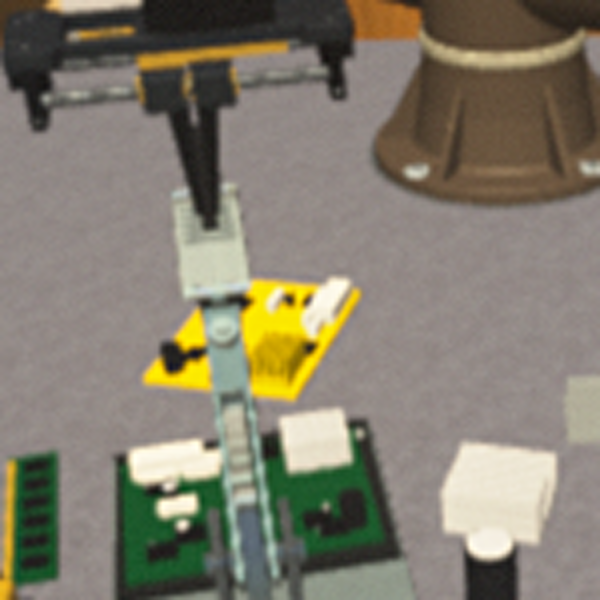

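```bash
python3 -m handwheel '[{"travel":[-3,-1,-5],"roll":0},{"travel":[-5,-1,-9],"roll":0},{"travel":[-7,-2,-13],"roll":0}]' 1;  python3 - <<'E'
from h import *
s=env.state();print(s['eef_pos'],s['ft_force'])
im=optics.read_camera('scene')[90:240,130:280]; cv2.imwrite(f"pics/scene3.png",cv2.resize(cv2.cvtColor(im,cv2.COLOR_RGB2BGR),None,fx=4,fy=4,interpolation=cv2.INTER_CUBIC))
E
```

```text
t: 3.65
eef_pos: [506.4, -165.5, 173.5]
tcp_rot: [2.819, 1.57, -0.1]
ft_force: [3.0, 1.6, 3.2]
opening: 0.004
[ 506.43974429 -165.48672743  173.5364992 ] [3.0247005  1.59485047 3.21913901]
```

View pics/scene3.png

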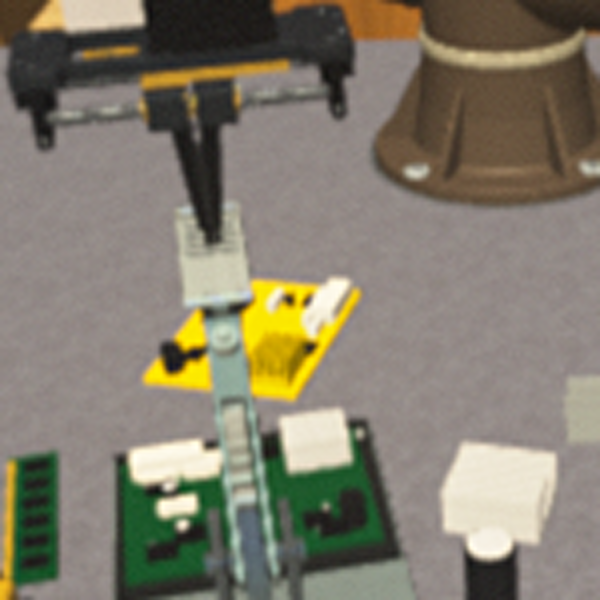

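```bash
python3 -m handwheel '[{"travel":[-3,-1,-5],"roll":0},{"travel":[-6,-1,-10],"roll":0},{"travel":[-8,-2,-15],"roll":0},{"travel":[-10,-2,-21],"roll":0}]' 1;  python3 - <<'E'
from h import *
s=env.state();print(s['eef_pos'],s['ft_force'])
im=optics.read_camera('scene')[90:240,130:280]; cv2.imwrite(f"pics/scene4.png",cv2.resize(cv2.cvtColor(im,cv2.COLOR_RGB2BGR),None,fx=4,fy=4,interpolation=cv2.INTER_CUBIC))
E
```

```text
t: 4.1
eef_pos: [495.9, -167.7, 152.3]
tcp_rot: [1.168, 1.57, -1.75]
ft_force: [1.8, -2.6, 4.0]
opening: 0.004
[ 495.85530062 -167.74087031  152.26354152] [ 1.82799403 -2.64903688  4.01256988]
```

View pics/scene4.png

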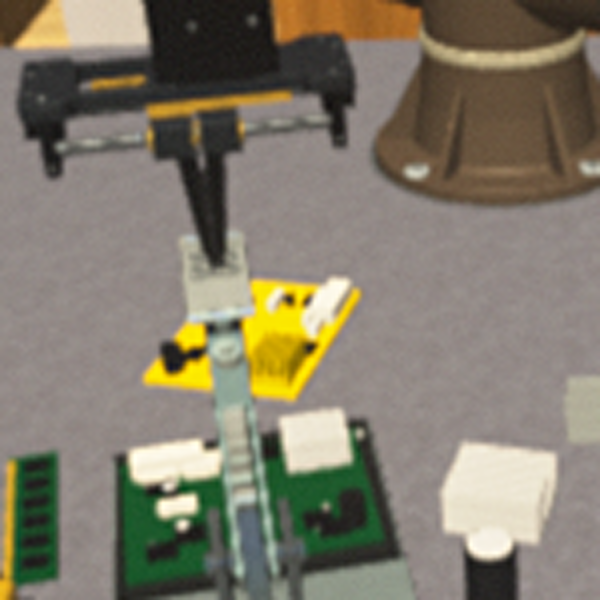

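```bash
python3 -m handwheel '[{"travel":[-2,0,-6],"roll":0},{"travel":[-3,-1,-12],"roll":0},{"travel":[-5,-1,-18],"roll":0},{"travel":[-6,-2,-24],"roll":0},{"travel":[-7,-2,-29],"roll":0}]' 1;  python3 - <<'E'
from h import *
s=env.state();print(s['eef_pos'],s['ft_force'])
im=optics.read_camera('scene')[90:240,130:280]; cv2.imwrite(f"pics/scene5.png",cv2.resize(cv2.cvtColor(im,cv2.COLOR_RGB2BGR),None,fx=4,fy=4,interpolation=cv2.INTER_CUBIC))
E
```

```text
t: 4.65
eef_pos: [488.9, -169.5, 123.1]
tcp_rot: [-0.598, 1.57, 2.767]
ft_force: [0.6, 0.6, 4.9]
opening: 0.006
[ 488.85612026 -169.49547795  123.13122299] [0.58494768 0.64548906 4.92882407]
```

View pics/scene5.png

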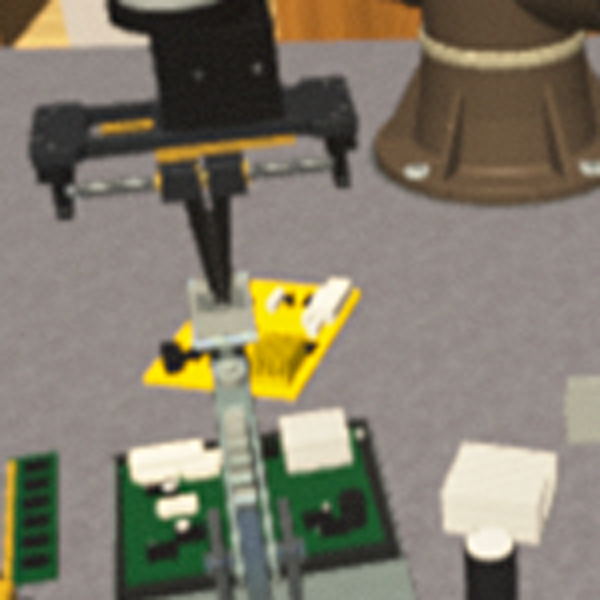

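```bash
python3 -m handwheel '[{"travel":[-1,0,-6],"roll":0},{"travel":[-2,0,-12],"roll":0},{"travel":[-3,-1,-18],"roll":0},{"travel":[-3,-1,-23],"roll":0},{"travel":[-3,-1,-23],"roll":0}]' 1;  python3 -m handwheel '[{"travel":[0,0,-3],"roll":0},{"travel":[0,0,-3],"roll":0}]' 1;python3 -m handwheel '[{"travel":[0,0,-2],"roll":0},{"travel":[0,0,-2],"roll":0}]' 1
```

```text
t: 5.2
eef_pos: [485.8, -170.6, 100.0]
tcp_rot: [-0.452, 1.57, 2.912]
ft_force: [-0.9, 0.1, 3.6]
opening: 0.006
t: 5.4
eef_pos: [485.8, -170.6, 97.4]
tcp_rot: [-0.347, 1.57, 3.018]
ft_force: [-1.2, -0.4, 4.4]
opening: 0.003
t: 5.6
eef_pos: [485.8, -170.6, 95.6]
tcp_rot: [-0.185, 1.57, -3.104]
ft_force: [-1.7, -1.5, 5.1]
opening: 0.006
```

```bash
for i in 1 2; do python3 -m handwheel '[{"travel":[0,0,-2],"roll":0},{"travel":[0,0,-2],"roll":0}]' 1; done
python3 - <<'E'
from h import *
s=env.state();print(s['eef_pos'],s['ft_force'])
im=optics.read_camera('scene')[90:240,130:280]; cv2.imwrite(f"pics/scene6.png",cv2.resize(cv2.cvtColor(im,cv2.COLOR_RGB2BGR),None,fx=4,fy=4,interpolation=cv2.INTER_CUBIC))
E
```

```text
t: 5.8
eef_pos: [485.7, -170.6, 93.6]
tcp_rot: [-0.256, 1.57, 3.108]
ft_force: [-1.9, -0.8, 6.4]
opening: 0.002
t: 6.0
eef_pos: [486.0, -170.6, 92.6]
tcp_rot: [1.757, 1.57, -1.162]
ft_force: [-4.9, 1.3, 19.2]
opening: 0.006
[ 486.00222876 -170.63426631   92.56723061] [-4.93320944  1.28758244 19.23067699]
```

View pics/scene6.png

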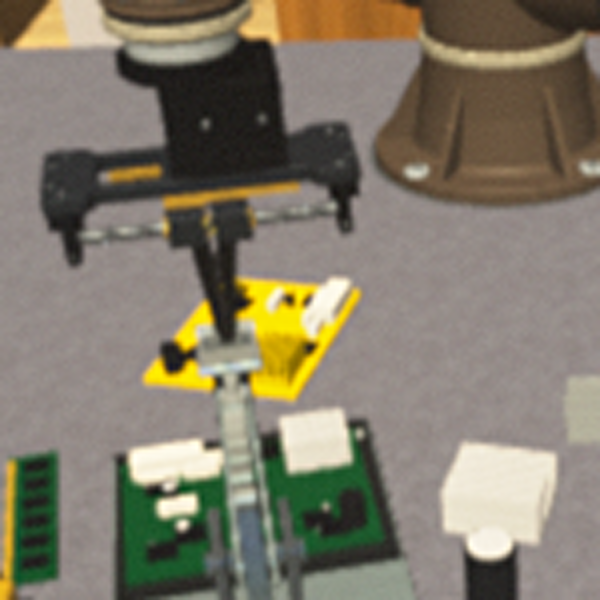

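```bash
python3 -m handwheel '[{"travel":[0,0,-1],"roll":0},{"travel":[0,0,-1],"roll":0},{"travel":[0,0,-1],"roll":0}]' 1; python3 -m handwheel '[{"travel":[0,0,2],"roll":0},{"travel":[1,0,5],"roll":0},{"travel":[2,0,10],"roll":0},{"travel":[3,0,18],"roll":0},{"travel":[3,0,30],"roll":0},{"travel":[3,0,50],"roll":0},{"travel":[3,0,80],"roll":0},{"travel":[3,0,110],"roll":0}]' 1
```

```text
t: 6.35
eef_pos: [486.1, -170.7, 92.2]
tcp_rot: [2.237, 1.57, -0.682]
ft_force: [-5.9, 0.9, 26.4]
opening: 0.004
t: 7.15
eef_pos: [489.1, -170.5, 202.3]
tcp_rot: [-1.794, 1.571, 1.57]
ft_force: [0.8, 0.9, -0.3]
opening: 0.009
```

Hit the hard stop (26 N, no further travel). I'll move the hand away and look.

```bash
python3 -m handwheel '[{"travel":[-20,-30,60],"roll":0},{"travel":[-45,-65,70],"roll":0},{"travel":[-70,-100,70],"roll":0},{"travel":[-95,-135,70],"roll":0},{"travel":[-120,-170,70],"roll":0},{"travel":[-145,-205,70],"roll":0},{"travel":[-170,-240,70],"roll":0},{"travel":[-195,-275,70],"roll":0}]' 1;python3 -m handwheel '[{"travel":[-35,-35,0],"roll":0},{"travel":[-70,-70,0],"roll":0},{"travel":[-105,-105,0],"roll":0},{"travel":[-140,-140,0],"roll":0},{"travel":[-140,-140,0],"roll":0}]' 1;python3 - <<'E'
from h import *
s=env.state();print(s['eef_pos'],s['ft_force'])
for n,(x,y) in(("scene",(70,100)),("top",(230,80))):
    im=optics.read_camera(n); cv2.imwrite(f"pics/{n}7full.png",cv2.cvtColor(im,cv2.COLOR_RGB2BGR)); im=im[y:y+190,x:x+220]; cv2.imwrite(f"pics/{n}7.png",cv2.resize(cv2.cvtColor(im,cv2.COLOR_RGB2BGR),None,fx=3,fy=3,interpolation=cv2.INTER_CUBIC))
E
```

```text
t: 7.95
eef_pos: [292.9, -446.8, 271.6]
tcp_rot: [1.966, 1.57, -0.953]
ft_force: [0.1, -0.8, 0.2]
opening: 0.006
t: 8.45
eef_pos: [150.2, -588.7, 270.8]
tcp_rot: [0.897, 1.57, -2.027]
ft_force: [0.3, 1.0, -0.0]
opening: 0.005
[ 150.2053678  -588.6779724   270.75558538] [ 0.2946323   0.95872397 -0.03696375]
```

View pics/scene7.png

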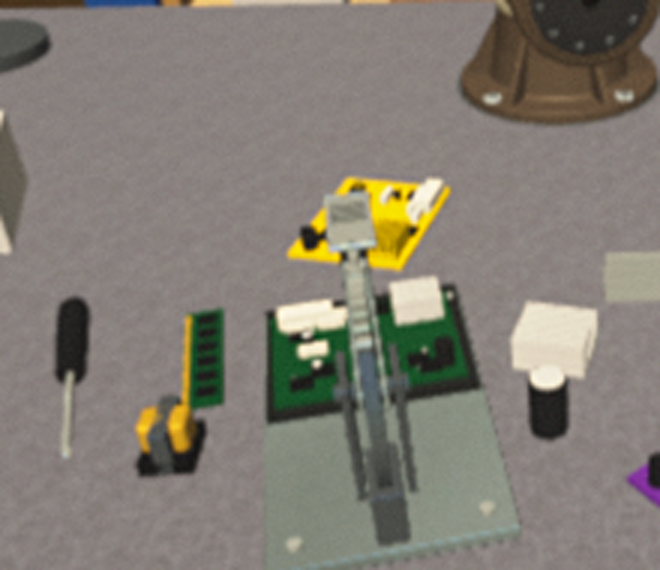

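View pics/top7.png

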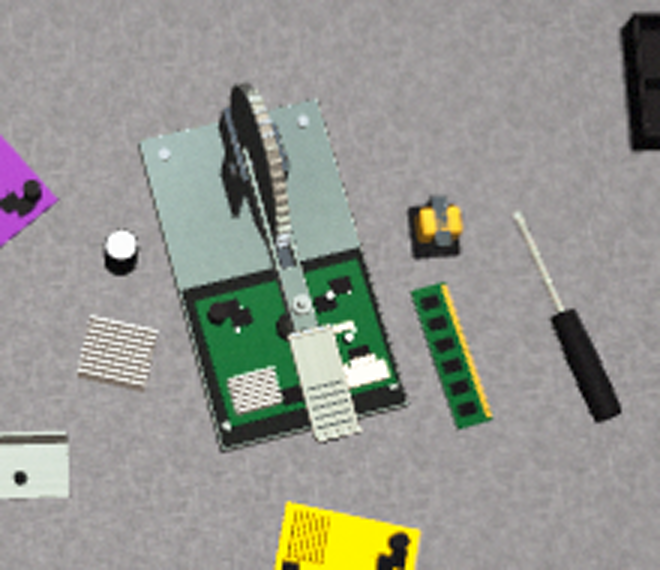

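Run:
```python
from m2 import *
t=lambda x,y:(230+x/3,80+y/3); s=lambda x,y:(70+x/3,100+y/3)
print(tri(t(332,405),s(349,210)), tri(t(302,303),s(353,258)))
for th in(0,.05,.1,.2):
    P,A=pts([698,-121,.229,th,0]); print(th,P(0,0),'top',(proj('top',P(0,0))-(230,80))*3,'scene',(proj('scene',P(0,0))-(70,100))*3)
a,b=[cv2.imread(f'pics/top{k}.png') for k in('0','7full')]
d=cv2.absdiff(a,b).max(2)[70:290,100:512]; cv2.imwrite('pics/diff.png',cv2.resize(d,None,fx=1.9,fy=1.9))
```

```text
(array([ 520.764, -162.879,  204.081]), np.float64(1.7429565876013526))
(array([ 575.735, -132.234,  180.823]), np.float64(1.8132127563906568))
(array([ 583.819, -168.057,  184.566]), np.float64(4.800430441840379))
(array([ 491.706, -150.486,  215.181]), np.float64(2.152600889723605))
(array([ 501.997, -185.113,  217.128]), np.float64(0.2165975352844846))
(array([ 488.127, -170.982,  103.671]), np.float64(4.571186347206823)) (array([ 572.129, -151.037,  110.812]), np.float64(1.068073253646512))
0 [ 487.725 -170.013  102.821] top [327.857 406.185] scene [347.586 210.421]
0.05 [ 488.612 -169.806  113.596] top [329.51  402.687] scene [345.928 199.81 ]
0.1 [ 490.022 -169.477  124.312] top [330.997 398.496] scene [344.292 189.413]
0.2 [ 494.398 -168.457  145.461] top [333.439 388.021] scene [341.098 169.333]
```

View pics/diff.png

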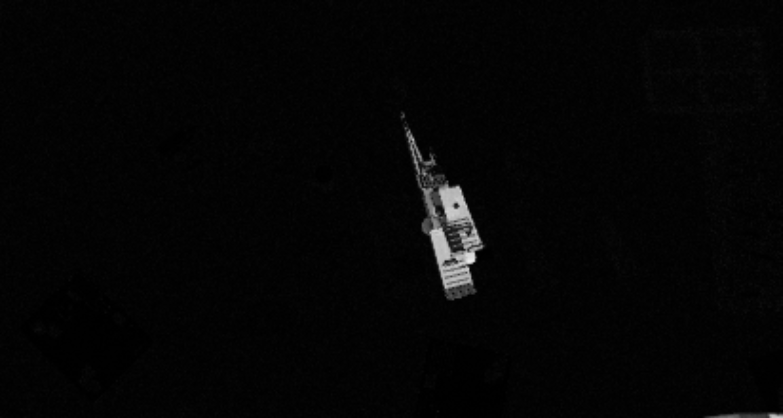

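The arm angle measures about 0 rad (the ribs lie where the model puts them at 0), and only the hold-down arm has changed in the picture.

```bash
python3 -c "
from cell import job
print(job.job_done())"
```

```text
the job is handed in; nothing more can be done
None
```

I pressed the paddle with the shut fingertips and, without letting up, pushed the hold-down arm down past its teeth to its stop. I then lifted the hand straight off, moved it clear and handed the job in at about 8.6 s.

- **Stop reached:** the force rose from 6 N to 26 N over the last few millimetres, with almost no further travel. 26 N was the highest wrist force I read.
- **Arm angle afterwards:** with the hand away, the paddle's ribs lie within about 1 to 4 pixels (in the 3x enlarged pictures) of where the model puts them at 0 rad. The measured height is 104 mm against 103 mm predicted. The two camera rays for that point missed each other by 4.6 mm, so this is good to a few hundredths of a radian.
- **Nothing else moved:** comparing the top pictures from before and after shows change only at the arm and paddle. The board and the loose parts stayed where they were.
- **Not seen directly:** the pictures do not show the rubber foot touching the board. I take it from the arm being at its stop.

No check failed.

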